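Stack a parts tray on its bin by turning it half a turn

ROBOT

A 6-joint arm with a two-finger parallel gripper is mounted at the origin on the work surface. World frame = base frame: x ahead of the robot, y to its left, z up, the work surface at z = 0. Lengths are in m, angles in rad, forces in N, time in s.
With the tool pointing down it reaches from about 0.275 to 0.875 m from the base axis. Payload 12.5 kg.
Tool frame: the origin (TCP) lies at the very end of the fingers, on their centre line; the grasp point (between the pads) lies 19 mm behind it; x points along the fingers, y is the direction in which the jaws open and shut, and the axes are right-handed (so a half turn about x gives the same grasp; the last joint's range is limited). The gripper opens to 85 mm and grips with 20 to 120 N. Pads are 22 mm wide; open, the fingers measure 114 mm over their backs; the gripper's body (76 mm by 85 mm) begins 54 mm behind the grasp point. The pads swing forward as they close: fully open they stand 13 mm farther back than shut.
Start: joints at [-0.085, 0.351, 1.652, -0, 1.139, -0.085], TCP at [0.55, 0, 0.231] pointing down, gripper open.
Joint ranges: [-2.75, 2.75], [-0.79, 2.1], [0.01, 2.65], [-1.57, 4.71], [0.07, 3.14], [-2.87, 2.87]. Speed limits (rad/s): [2.22, 2.22, 2.79, 3.14, 3.14, 3.14].

INTERFACE

Orientations are given as a 3x3 rotation matrix whose columns are the frame's x, y, z axes.
In Python, from bench import manip gives the robot as it stands. Calls block until the motion is done:
- manip.move_ptp(position, orientation): joint-space move of the TCP to a pose.
- manip.move_l(position, attitude=None, max_speed=0.15): straight line of the TCP; attitude=None keeps the orientation; max_speed is the mean speed in m/s.
- manip.move_j(angles): joint-space move.
- manip.set_gripper(opening, effort=None): opening from 0.0 (shut) to 1.0 (fully open); effort is the grip in N (None keeps the last); returns when the fingers have stopped.
- manip.dwell(seconds).
- manip.inverse_kinematics(position, orientation): joint angles nearest the present ones, or None.
- manip.grab_frame(name): name is "scene" or "side" or "wrist"; returns (picture, depth): 420x560x3 uint8, red, green, blue; 420x560 float32, m along the optical axis (not along the pixel's ray), 0 where there is no reading.
- manip.get_calibration(name): a dict with "camera_matrix" (3x3 intrinsics, pixels), "k1" (the pictures are not rectified: a ray, as slopes to the right and down, at radius r is drawn at 1 + k1 r^2 times it, then the intrinsics apply), "R" (3x3) and "t" (3): a world point X has camera coordinates R X + t. Camera axes: x right, y down, z forward; pixel columns grow to the right and rows downward; lengths in m; the calibration is good to about 2 mm. A picture is of the moment at which its call begins: read the wrist's pose just before it. get_calibration takes no time and is no camera call; for the wrist camera it gives the pose at the moment of the call.
A pose or a line that the arm cannot do raises manip.Unreachable and nothing moves.
- manip.sign_off(): hands the job in, once; it reports no verdict.
Trained networks look in the newest picture that a camera, given by its name, has taken for a name from the list of things; names that differ only in an ending like _2 or _b are one class to them, and where a whole thing is asked for, a point or a joint stands for the part that bears it (a point fixed in the world has none). Each returns a list of dicts, best first, with "confidence" (0 to 1); they miss things now and then, are a little off and sometimes report something else, mostly with a low value. They report only what shows in the picture. A call takes as long as a camera call.
- manip.look_for(camera, name): "at" ([x, y, z] in m, in world coordinates, good to about 4 mm: the middle of the surface that is visible of it).
Readings, each from a call of its own:
- manip.current_time(): time.
- manip.current_qpos(): joint angles.
- manip.current_joint_vel(): joint speeds.
- manip.current_joint_torque(): joint torques, N m.
- manip.current_ee_pos(): TCP position.
- manip.current_tcp_rot(): TCP orientation.
- manip.current_force(): force on the tool from outside, world axes, zero at the start.
- manip.current_ft_torque(): the same for the moment, N m.
- manip.current_grip_width(): opening from 0.0 (shut) to 1.0 (fully open).
Only numpy, scipy, OpenCV 4.12 (cv2) and the standard library are available. Lean on these libraries where they do the work, as an engineer would, in place of code of your own. Each camera call takes 0.05 s, during which the arm holds its last target.

TASK

Set the yellow parts tray on top of the blue bin of capacitors, turned half a turn so that it stands level on the bin's ledges (its single foot on the single ledge, its two feet on the two ledges) and does not drop inside onto the capacitors. Centre it on the bin, square to it, and let go. Leave the bin where it stands and leave the red tray and the grey bin alone.

Things in the scene. Friction and masses are not known exactly. Their poses are not given: they have to be found in the camera images.
- yellow_tray_center (a point): Centre of the loose yellow tray (0.15-0.3 kg), 42 mm above its underside, on the axis of its 26 mm square post (sides along x, y), which ends 42 mm above this point; pinch the post's upper 40 mm. Box 76 (x) x 96 mm, walls 30 high. 8 mm thick feet reach x = +-66 mm at floor level: one, 36 wide, mid front (-x, white label); two, 26 wide, at the back (+x), y = +-35. Starts facing about as the bin does.
- blue_ledge (a point): Blue bin's single ledge: centre of its top, level with the rim, 70 mm above the bench; axes of the bin, whose centre lies 57 mm along -x. Loose, 0.6-0.9 kg, 150 (x) x 120 mm. Pale-topped ledges 32 wide, 28 deep: one mid back (here, +x end), two at front (-x, white label), y = +-40. Capacitors inside. Tray's +x along bin's +x: drops inside; along bin's -x and centred: stands on the ledges at rim height.
- red_tray_center (a point): Centre of the red tray, a bystander of the same shape and size as the yellow one, 42 mm above its underside. Not to be moved.
- grey_bin: Grey bin, a bystander of the same shape and size as the blue one, without capacitors; origin at the centre of its underside. Not to be moved.

How it is judged:
At the end, for the whole second after the job is handed in: The yellow tray stands level (within 4 degrees) on the blue bin's ledges, its underside at rim height (within 6 mm), half a turn from the nesting way (within 11 degrees), its centre within 15 mm of the bin's centre along and across; the bin stands upright within 40 mm of where it was (x of yellow_tray_center in the frame of blue_ledge between -0.072 and -0.042 m and y of yellow_tray_center in the frame of blue_ledge between -0.015 and 0.015 m and z of yellow_tray_center in the frame of blue_ledge between 0.036 and 0.048 m and x of blue_ledge in the frame of yellow_tray_center below -0.03 m and angle between the x axis of yellow_tray_center and the x axis of blue_ledge, either way round below 0.2 rad and angle between yellow_tray_center's own z axis and vertical below 0.07 rad and angle between blue_ledge's own z axis and vertical below 0.05 rad and distance of blue_ledge from where it was at the start of the episode below 0.04 m and height (world z) of blue_ledge below 0.076 m); the robot touches nothing.
It fails at once if the yellow tray has dropped inside the blue bin (x of yellow_tray_center in the frame of blue_ledge between -0.085 and -0.029 m and y of yellow_tray_center in the frame of blue_ledge between -0.025 and 0.025 m and z of yellow_tray_center in the frame of blue_ledge below 0.025 m).
It fails at once if the red tray was moved by more than 30 mm (distance of red_tray_center from where it was at the start of the episode above 0.03 m).
It fails at once if the grey bin was moved by more than 30 mm (distance of grey_bin from where it was at the start of the episode above 0.03 m).
It also fails if it takes over 37 s, if anything falls off the work surface, if the arm or the gripper's body presses on something with over 40 N, if the wrist force passes 120 N, or if a joint passes its speed limit or range.

## Working session

There is one attempt and no reset: what is moved stays moved. The work goes in short steps, each a Python script; the robot and the scene stay as the last script left them, time stands still between calls to the robot, and variables do not carry over. Pictures are saved under pics/ and viewed, and the job is handed in when it is done.

```bash
ls; mkdir -p pics
python3 - <<'E'
from bench import manip as m
import cv2,numpy as np
for c in ["scene","side","wrist"]:
    p,d=m.grab_frame(c); cv2.imwrite(f"pics/{c}0.png",p[:,:,::-1]); np.save(f"{c}_d0.npy",d)
    for n in ["yellow_tray_center","blue_ledge","red_tray_center","grey_bin"]:
        print(c,n,[(np.round(x["at"],3).tolist(),round(x["confidence"],2)) for x in m.look_for(c,n)])
    k=m.get_calibration(c); print({a:np.round(b,3).tolist() for a,b in k.items()})
print(m.current_time())
E
```

```text
pics
scene yellow_tray_center [([0.445, 0.245, 0.022], 0.73)]
scene blue_ledge [([0.682, 0.153, 0.036], 0.65)]
scene red_tray_center [([0.45, -0.216, 0.025], 0.62)]
scene grey_bin []
{'camera_matrix': [[477.858, 0.0, 279.001], [0.0, 477.858, 210.907], [0.0, 0.0, 1.0]], 'k1': -0.042, 'R': [[-0.66, 0.752, -0.006], [0.469, 0.406, -0.784], [-0.587, -0.52, -0.62]], 't': [0.371, -0.236, 1.288]}
side yellow_tray_center [([0.425, 0.228, 0.019], 0.68)]
side blue_ledge [([0.428, 0.228, 0.018], 0.68), ([0.665, 0.131, 0.042], 0.67)]
side red_tray_center [([0.437, -0.241, 0.01], 0.58)]
side grey_bin [([0.447, -0.006, 0.042], 0.73)]
{'camera_matrix': [[539.35, 0.0, 276.787], [0.0, 539.35, 202.801], [0.0, 0.0, 1.0]], 'k1': -0.2, 'R': [[0.92, -0.392, 0.016], [-0.229, -0.569, -0.79], [0.318, 0.723, -0.613]], 't': [-0.507, 0.19, 0.784]}
wrist yellow_tray_center [([0.43, 0.195, 0.009], 0.93)]
wrist blue_ledge [([0.68, 0.148, 0.038], 0.67)]
wrist red_tray_center [([0.457, -0.204, 0.013], 0.97)]
wrist grey_bin [([0.437, -0.004, 0.025], 0.58)]
{'camera_matrix': [[297.852, 0.0, 278.776], [0.0, 297.852, 211.275], [0.0, 0.0, 1.0]], 'k1': -0.054, 'R': [[1.0, 0.0, -0.0], [0.0, -0.966, 0.259], [-0.0, -0.259, -0.966]], 't': [-0.549, -0.034, 0.379]}
0.75
```

View pics/scene0.png

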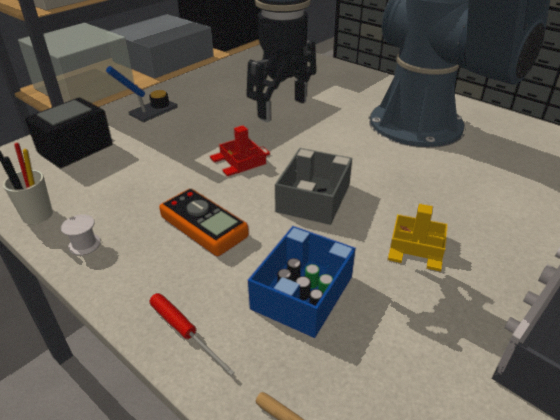

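View pics/side0.png

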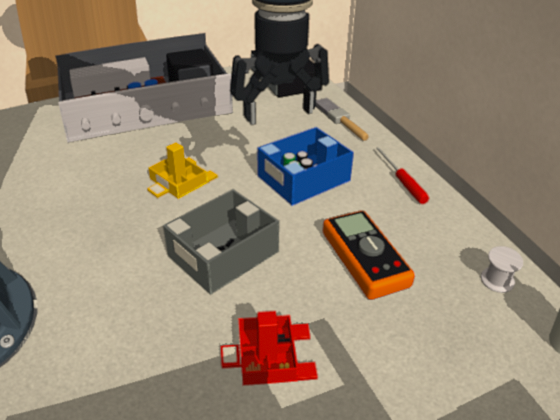

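View pics/wrist0.png

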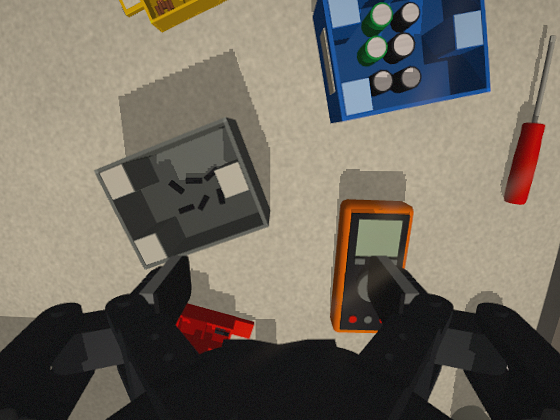

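```bash
cat > h.py <<'E'
from bench import manip as m
import cv2,numpy as np
def cloud(c,p,d,k):
    K,k1=k["camera_matrix"],k["k1"]
    K=np.array(K);v,u=np.nonzero(d>0)
    D=np.array([k1,0,0,0.])
    xy=cv2.undistortPoints(np.stack([u,v],1).astype(float)[:,None],K,D)[:,0]
    z=d[v,u]; C=np.c_[xy*z[:,None],z]
    return (C-np.array(k["t"]))@np.array(k["R"]), p[v,u], np.stack([u,v],1)
def snap(c,name):
    k=m.get_calibration(c); p,d=m.grab_frame(c)
    cv2.imwrite(f"pics/{name}.png",p[:,:,::-1])
    np.savez(f"{name}.npz",p=p,d=d,**{a:np.array(b) for a,b in k.items()})
    return cloud(c,p,d,k)
def hsv(rgb): return cv2.cvtColor(rgb[:,None,:].astype(np.uint8),cv2.COLOR_RGB2HSV)[:,0].astype(int)
E
python3 - <<'E'
from h import *
print(np.round(m.current_tcp_rot(),3).tolist())
R=m.current_tcp_rot()
m.move_ptp([0.55,0.14,0.30],R)
X,c,uv=snap("wrist","w1")
for cam in ["scene","side"]: snap(cam,cam+"1")
print(m.current_time(),m.current_qpos())
E
```

```text
[[-0.0, 1.0, 0.0], [0.0, 0.0, -1.0], [-1.0, -0.0, -0.0]]
1.5667 [ 1.65297886e-01  3.23312995e-01  1.51908057e+00 -1.32730887e-04
  1.30068575e+00  1.66749276e-01]
```

View pics/w1.png

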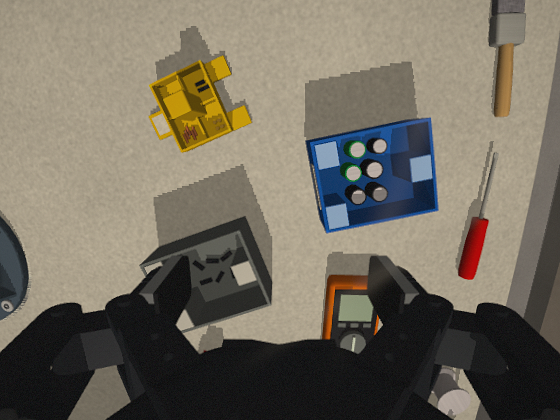

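The wrist picture shows the yellow tray at about (190,108) with its label and single foot on the left and two feet on the right. The blue bin is at (373,173), with its single ledge on the right at (422,168) and two ledges on the left.

```bash
cat > fit.py <<'E'
from h import *
from scipy.optimize import least_squares
def load(n):
    z=np.load(n+".npz"); return cloud(n,z["p"],z["d"],z)
def rep(n):
    X,c,uv=load(n); H=hsv(c)
    y=(H[:,0]>18)&(H[:,0]<32)&(H[:,1]>150)&(H[:,2]>60)&(np.hypot(X[:,0]-.43,X[:,1]-.235)<.12)&(X[:,2]<.12)
    b=(H[:,0]>100)&(H[:,0]<125)&(H[:,1]>140)&(np.hypot(X[:,0]-.68,X[:,1]-.15)<.14)
    pale=(H[:,0]>95)&(H[:,0]<125)&(H[:,1]>30)&(H[:,1]<140)&(H[:,2]>120)&(np.hypot(X[:,0]-.68,X[:,1]-.15)<.12)&(X[:,2]>.06)&(X[:,2]<.08)
    def rect(P): 
        (a,s,t)=cv2.minAreaRect(P.astype(np.float32)*1000); return np.round(a,1),np.round(s,1),round(t,1)
    Y=X[y]; post=Y[Y[:,2]>.074]
    print(n,"post",len(post),"z99",np.percentile(post[:,2],[50,95]) if len(post) else 0, rect(post[:,:2]) if len(post)>5 else "")
    w=Y[(Y[:,2]>.022)&(Y[:,2]<.036)]; print(" walls",len(w),rect(w[:,:2]))
    B=X[b]; r=B[(B[:,2]>.064)&(B[:,2]<.08)]; print(" rim",len(r),rect(r[:,:2]),np.median(r[:,2]))
    L=X[pale]; print(" pale",len(L))
    if len(L)>30:
        _,_,cc=cv2.kmeans(L[:,:2].astype(np.float32),3,None,(3,50,1e-5),5,0)
        print(np.round(cc,4).tolist(),np.median(L[:,2]))
    return Y,B,L
if __name__=="__main__":
    for n in ["w1","scene1","side1"]: rep(n)
E
python3 fit.py
```

```text
w1 post 566 z99 [0.08422177 0.08569098] (array([431.4, 236.4]), array([26.9, 25.8]), 23.7)
 walls 1057 (array([431. , 236.8]), array([77.2, 96.2]), 22.8)
 rim 1478 (array([671.8, 150.1]), array([150.5, 120. ]), 12.0) 0.0702569481193759
 pale 1657
[[0.6078000068664551, 0.17710000276565552], [0.6274999976158142, 0.09769999980926514], [0.729200005531311, 0.15929999947547913]] 0.07087907619887635
scene1 post 186 z99 [0.08550771 0.08785187] (array([433.6, 236.7]), array([25.6, 24.6]), 22.0)
 walls 679 (array([432.9, 236.8]), array([79.1, 94.4]), 22.9)
 rim 1114 (array([673.9, 150.2]), array([151.1, 118.8]), 12.1) 0.07023499724396114
 pale 816
[[0.7287999987602234, 0.15710000693798065], [0.6265000104904175, 0.09780000150203705], [0.607200026512146, 0.17499999701976776]] 0.07258302646670911
side1 post 155 z99 [0.08340247 0.0861409 ] (array([432.2, 234.5]), array([26.2, 26.3]), 23.3)
 walls 537 (array([432.6, 234.6]), array([ 78.7, 100.5]), 24.3)
 rim 757 (array([673.6, 148.1]), array([152.5, 124.6]), 12.2) 0.06874759432988052
 pale 459
[[0.7311999797821045, 0.16609999537467957], [0.6276000142097473, 0.09700000286102295], [0.6141999959945679, 0.18080000579357147]] 0.07155683780592002
```

```bash
cat >> h.py <<'E'
def down(th):
    x=np.array([0,0,-1.]);y=np.array([np.cos(th),np.sin(th),0]);return np.c_[x,y,np.cross(x,y)]
E
python3 - <<'E'
from h import *
th=np.radians(23.2-90); R=down(th); P=np.array([.432,.236,0])
for R2,p in ((R,[.432,.236,.18]),(down(np.radians(12+90)),[.6725,.15,.2])):
    print(np.round(m.inverse_kinematics(p,R2),2))
m.move_ptp(P+[0,0,.15],R)
m.move_l(P+[0,0,.047],max_speed=.1)
print("f",m.current_force())
m.set_gripper(0.0,45); print("w",m.current_grip_width(),m.current_force())
m.move_l(P+[0,0,.20],max_speed=.12)
print(m.current_qpos(),m.current_grip_width(),m.current_force(),m.current_time())
for c in ["scene","side"]: snap(c,c+"2")
E
```

```text
[ 0.41  0.31  1.85 -0.    0.98  1.57]
[ 0.15  0.64  1.28 -0.    1.23 -1.63]
f [-0.28983273  0.21057406  0.34577985]
w 0.29639287631666095 [-0.65145798  0.32885124  1.61677914]
[ 4.05359187e-01  2.85012782e-01  1.83171903e+00 -4.38198958e-06
  1.02609129e+00  1.57130587e+00] 0.3009111029686753 [ 1.01346888  0.15439387 -1.81598171] 6.0167
```

View pics/scene2.png

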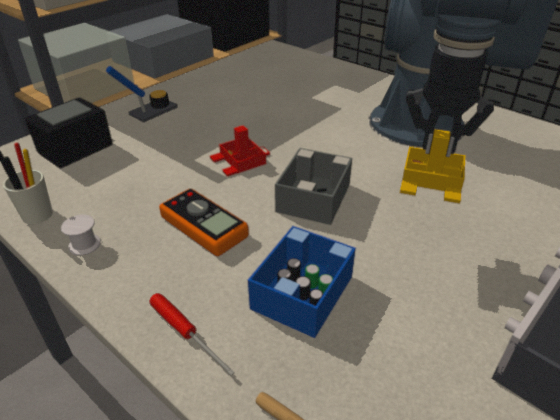

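View pics/side2.png

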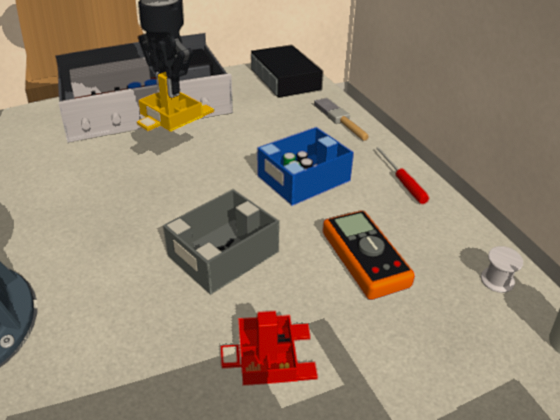

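The tray is in the grip, level, at about (437,165) in scene2. Next I swing it over the bin and check it before lowering.

Run:
```python
from h import *
m.move_ptp([.6725,.150,.20],down(np.radians(102)))
m.move_l([.6725,.150,.135],max_speed=.1)
print(m.current_ee_pos(),m.current_qpos(),m.current_time(),m.current_grip_width())
for c in ["scene","side","wrist"]:
    X,col,uv=snap(c,c+"3"); H=hsv(col)
    near=(np.hypot(X[:,0]-.6725,X[:,1]-.15)<.12)
    y=(H[:,0]>18)&(H[:,0]<32)&(H[:,1]>150)&(H[:,2]>60)&near
    Y=X[y]; print(c,len(Y),"z",np.percentile(Y[:,2],[2,98]) if len(Y) else "")
    w=Y[(Y[:,2]>.108)&(Y[:,2]<.124)]
    if len(w)>20: print(" walls",cv2.minAreaRect(w[:,:2].astype(np.float32)*1000),np.percentile(w[:,2],98))
    w=Y[(Y[:,2]>.08)&(Y[:,2]<.105)]
    if len(w)>20: print(" feet",cv2.minAreaRect(w[:,:2].astype(np.float32)*1000))
    b=(H[:,0]>100)&(H[:,0]<125)&(H[:,1]>140)&near&(X[:,2]>.064)&(X[:,2]<.08)
    if b.sum()>20: print(" rim",cv2.minAreaRect(X[b][:,:2].astype(np.float32)*1000))
```

```text
[0.67288308 0.15005247 0.13566352] [ 1.51925156e-01  6.98982994e-01  1.33270469e+00 -4.62504475e-05
  1.10886159e+00 -1.62830954e+00] 9.6167 0.2980804449724699
scene 3033 z [0.09251693 0.17518092]
 walls ((673.3833618164062, 149.68345642089844), (78.35008239746094, 95.35887145996094), 12.19431209564209) 0.12229276106204823
 feet ((673.4774169921875, 149.75547790527344), (134.20065307617188, 95.19698333740234), 11.710451126098633)
 rim ((674.9863891601562, 150.4257049560547), (148.69540405273438, 118.73486328125), 11.901927947998047)
side 2099 z [0.09140781 0.17315547]
 walls ((672.8726196289062, 149.79083251953125), (78.94947814941406, 102.24234771728516), 13.010835647583008) 0.12220828800355533
 feet ((672.9298095703125, 148.16998291015625), (133.9705810546875, 99.87178039550781), 10.773340225219727)
 rim ((673.0842895507812, 146.4698486328125), (152.78073120117188, 120.32843780517578), 11.939801216125488)
wrist 22291 z [0.09334891 0.17385192]
 walls ((666.3053588867188, 148.47915649414062), (65.23198699951172, 96.37308502197266), 11.914027214050293) 0.12078168634771898
 feet ((654.8914184570312, 145.91514587402344), (96.86412811279297, 95.65934753417969), 12.103055953979492)
 rim ((619.738525390625, 138.41598510742188), (42.37916946411133, 120.03925323486328), 12.033928871154785)
```

View pics/scene3.png

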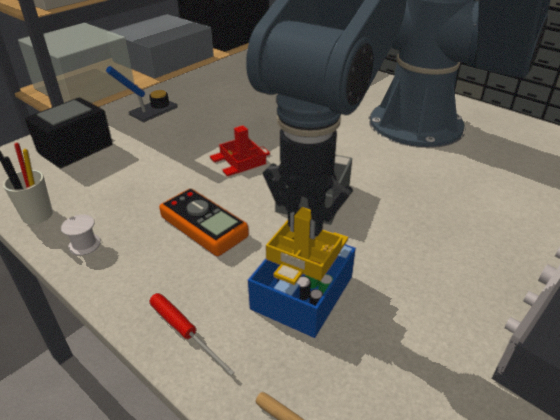

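View pics/side3.png

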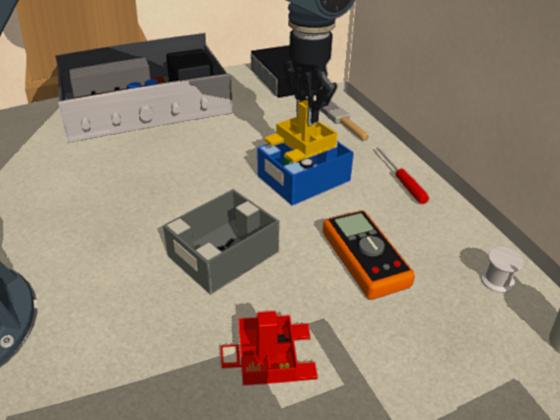

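View pics/wrist3.png

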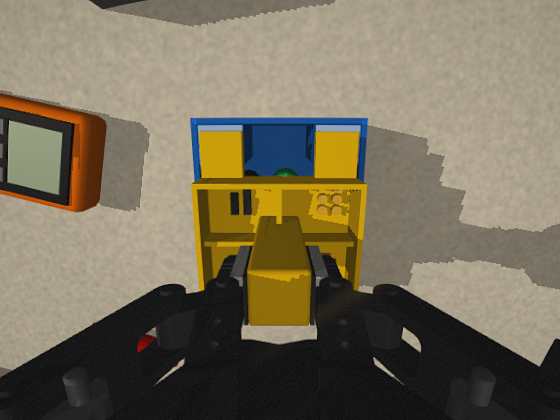

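The tray is centred and square, with the labelled foot above the single ledge at scene (288,270). I'll lower it while watching the force.

Run:
```python
from h import *
xy=[.6728,.150]
m.move_l(xy+[.121],max_speed=.05); f0=m.current_force(); print(f0)
for z in [.119,.118,.117,.116,.115,.114]:
    m.move_l(xy+[z],max_speed=.02); f=m.current_force(); print(z,f-f0)
    if abs((f-f0)[2])>4: break
m.dwell(.2)
m.set_gripper(0.5); m.set_gripper(1.0)
m.dwell(.2)
m.move_l(xy+[.26],max_speed=.15)
print(m.current_time())
for c in ["scene","side","wrist"]:
    X,col,uv=snap(c,c+"4"); H=hsv(col)
    near=(np.hypot(X[:,0]-.6725,X[:,1]-.15)<.12)
    y=(H[:,0]>18)&(H[:,0]<32)&(H[:,1]>150)&(H[:,2]>60)&near
    Y=X[y]; print(c,len(Y))
    t=Y[Y[:,2]>.145]; print(" top",np.median(t[:,2]),cv2.minAreaRect(t[:,:2].astype(np.float32)*1000))
    w=Y[(Y[:,2]>.09)&(Y[:,2]<.106)]
    if len(w)>20: print(" walls",cv2.minAreaRect(w[:,:2].astype(np.float32)*1000),np.percentile(w[:,2],98))
    b=(H[:,0]>100)&(H[:,0]<125)&(H[:,1]>140)&near&(X[:,2]>.064)&(X[:,2]<.08)
    if b.sum()>20: print(" rim",cv2.minAreaRect(X[b][:,:2].astype(np.float32)*1000))
```

```text
[-0.73198769  0.05731964 -2.07534099]
0.119 [0.56596218 0.15942488 0.05428025]
0.118 [ 0.70265908 -0.18581854  0.72026552]
0.117 [0.35672857 0.09172231 0.93214282]
0.116 [-2.77660514 -0.81714447  9.14642629]
13.5167
scene 3177
 top 0.1554707011063994 ((673.3263549804688, 149.37530517578125), (28.57538604736328, 26.39943504333496), 8.025333404541016)
 walls ((672.8692626953125, 149.2935028076172), (79.471923828125, 95.46174621582031), 11.692694664001465) 0.10414319410441078
 rim ((674.05859375, 150.4520263671875), (150.38043212890625, 118.4523696899414), 11.858390808105469)
side 2227
 top 0.1540478903080622 ((671.9537353515625, 147.58047485351562), (27.62731170654297, 26.850643157958984), 17.482641220092773)
 walls ((672.9884643554688, 148.46987915039062), (78.5195541381836, 99.98882293701172), 12.550785064697266) 0.10393535310302264
 rim ((673.657958984375, 146.32363891601562), (152.55224609375, 119.53618621826172), 11.651748657226562)
wrist 7921
 top 0.15435492566405878 ((671.4195556640625, 149.31861877441406), (25.318241119384766, 25.409318923950195), 12.189441680908203)
 walls ((672.0725708007812, 149.34022521972656), (76.39571380615234, 96.37535858154297), 11.933284759521484) 0.1021037271208357
 rim ((672.0704956054688, 149.93309020996094), (147.3090362548828, 119.45049285888672), 11.983582496643066)
```

View pics/scene4.png

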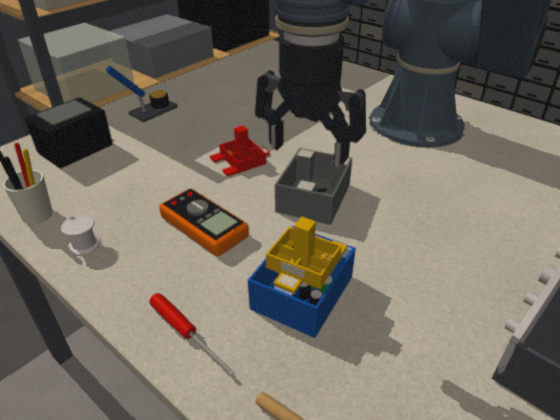

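View pics/wrist4.png

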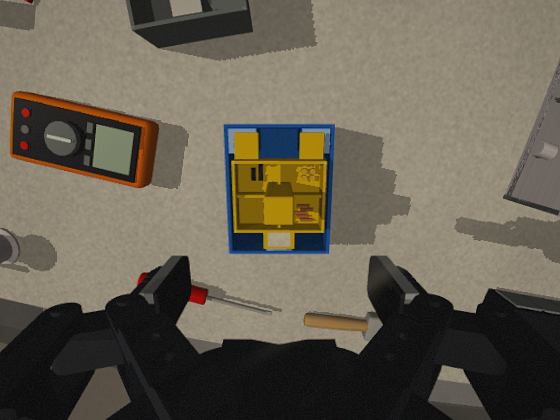

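The tray is standing on all three ledges. In the wrist picture its two feet are at (245,145) and (312,145), its single foot is at (279,240), and the gripper is clear.

```bash
python3 -c "
from bench import manip as m
m.sign_off()"
```

```text
the job is handed in; nothing more can be done
```

I gripped the yellow tray by its post, gave it half a turn, lowered it onto the blue bin's three ledges until they took its weight, let go and backed off. I then handed the job in at about 14 s; signing off gives no verdict.

**Last checks, from the three cameras after letting go:**
- **Height:** the post top is at 0.154–0.155 m and the walls at 0.102–0.104 m, so the tray's underside is at about the 0.070 m rim and it has not dropped inside.
- **Centring:** in the wrist view the tray's centre is within about 1 mm of the bin's.
- **Squareness:** tray and bin both lie at about 12°, and agree within 1° in all three views.
- **Level:** I took no separate tilt reading, but the pictures show the tray level on all three ledges.
- **Bin:** it shows no measurable movement.
- **Red tray and grey bin:** they look unmoved in the pictures; I did not measure them.

**Disagreements:** the side camera put the bin about 2–4 mm lower in y than the other two, both before and after, so this is probably camera calibration. The network also once reported the yellow tray as "blue_ledge" in the side view; I ignored that after checking the picture.

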